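Put a door set up on its sloping stands

TASK

Put this door set up on its two wooden stands: slide the flat lock case edgewise, the same way up as it stands now, fully home into the slot of the leaning slotted block, and hang the long brass plate by its round hole on the steel peg of the sloping board, lying flat on the board and pointing straight down the slope. Leave the three ball knobs and the tray of screws where they stand.

Things in the scene. Friction and masses are not known exactly. Their poses are not given: they have to be found in the camera images.
- plate: long flat brass door plate, loose, lying flat on the table: 160 mm (its x) by 44 mm (its y) by 8 mm thick (its z), 0.25 kg. Origin: centre of its underside. Round through hole 18 mm across, 60 mm from the origin towards +x; narrow slot (17 by 6 mm, too small for the peg) 55 mm towards -x. The lock case stands close by its +y long edge.
- plate_hole (a point): centre of the plate's round hole, at mid-thickness (x 60, y 0, z 4 mm in the plate's frame); axes those of the plate
- lock: flat steel lock case with a brass strip on one narrow upright edge, loose, standing on edge on the table: 90 mm long (its x, from -45 to +45), 16 mm thick (its y), 75 mm tall (its z), 0.3 kg. Origin: centre of its underside. Either end may go to either end of the slot.
- block: fixed slotted wooden block: a flat foot 150 mm (its x) by 110 mm (its y), 12 mm thick, carrying the leaning slot. Origin: centre of its underside, z up.
- slot: the slot of the block, open at its mouth. Origin: centre of the slot's floor, 34 mm above the table. Its z points out of the mouth, 30 degrees from vertical, leaning to the block's -y side (the robot's right); its x runs along the slot, level. Inside: 100 mm along x, 20 mm along y, 32 mm deep (z); walls 12 mm thick.
- easel: fixed foot of the sloping plywood board: 130 mm (its x) by 200 mm (its y), 12 mm thick. Origin: centre of its underside, z up.
- board: the sloping plywood board, 200 mm along its y (up the slope) by 120 mm along its x (level), 12 mm thick below its face. Origin: centre of its upper face, 80 mm above the table. Its z is the face's normal, 35 degrees from vertical, leaning to the easel's -y side (the robot's right). The steel peg stands square on the face.
- peg_foot (a point): where the peg's axis meets the board's face (x 0, y 60, z 0 mm in the board's frame); axes those of the board. The peg is 10 mm thick, runs 45 mm along +z and is tapered at its tip.
- knob_a: beside the plate's -y long edge, a brass ball door knob standing on its round foot (foot 48 mm across, ball 50 mm across, 70 mm tall), loose; must stay where it is. Origin: centre of its underside, z up.
- knob_b: behind the sloping board (on its high side), a brass ball door knob standing on its round foot (foot 48 mm across, ball 50 mm across, 70 mm tall), loose; must stay where it is. Origin: centre of its underside, z up.
- knob_c: in front of the slotted block (on the side its slot leans to), a brass ball door knob standing on its round foot (foot 48 mm across, ball 50 mm across, 70 mm tall), loose; must stay where it is. Origin: centre of its underside, z up.
- tray: white open tray with screws, 90 mm (its x) by 120 mm (its y) by 45 mm tall; must stay where it is. Origin: centre of its underside, z up.
Not all that is in view belongs to the job. Several things have the shape of the easel; the one meant has the colours described above.

How it is judged:
By the outcome, as a careful person would: the job done as asked, in the order asked, and still so for the second after the job is handed in, with the robot touching nothing.
It also fails if it takes over 72 s, if anything falls off the work surface, if the arm or the gripper's body presses on something with over 40 N, if the wrist force passes 120 N, or if a joint passes its speed limit or range.

ROBOT

A 6-joint arm with a two-finger parallel gripper is mounted at the origin on the work surface. World frame = base frame: x ahead of the robot, y to its left, z up, the work surface at z = 0. Lengths are in mm, angles in rad, forces in N, time in s.
With the tool pointing down it reaches from about 350 to 775 mm from the base axis. Payload 7.3 kg.
Tool frame: the origin (TCP) lies on the front face of the gripper's body, between the roots of the fingers; the fingertips stand 66 mm ahead of it and the grasp point (between the pads) lies 47 mm ahead of it (bot.tip_extent is the distance from the TCP to the fingertips, in mm); z points along the fingers, y is the line along which they close (so a half turn about z gives the same grasp; the last joint's range is limited). The gripper opens to 92 mm and grips with 3 to 60 N. Pads are 19 mm wide; open, the fingers measure 130 mm over their backs; the gripper's body (75 mm by 190 mm) begins 47 mm behind the grasp point.
Start: joints at [-1.282, 0.342, 1.524, -0, 1.275, -0.146], TCP at [221.167, -476.155, 292.241] pointing down, gripper open.
Joint ranges: [-2.53, 2.53], [-0.77, 2.02], [0.04, 2.7], [-1, 4.14], [0.28, 2.66], [-3.11, 3.11]. Speed limits (rad/s): [2.57, 2.57, 3.14, 3.14, 3.14, 3.14].

INTERFACE

Orientations are given as [roll, pitch, yaw] about the fixed x, y, z axes, in that order (R = Rz(yaw) Ry(pitch) Rx(roll)).
In Python, from plant import readout, viewer, order, bot gives the robot as it stands.
- The arm moves only by the shell command python3 -m creep 'ROWS'. ROWS is text: rows parted by semicolons, each of 7 numbers parted by spaces: the shift along the world's x, y, z in m, then the turn, a rotation vector about the world's x, y, z in rad, then the opening in per cent of the stroke, from 0 (shut) to 100 (fully open). A call has 1 to 8 rows; each row shifts and turns the commanded pose from where the row before left it; what a row does not reach is not made up. A row lasts 1/12 s, in which the tool goes at most 41.7 mm and 7.16 degrees, less where a joint would pass 70% of its speed; a pose out of reach is approached as far as the arm can. A call is refused whole if a number of a shift passes 0.0417 or a number of a turn 0.125, either way. A call with a gripper value outside its range is refused whole. The fingers move at their own pace and stop on an object; the grip force is fixed at half the most. Time passes only in rows, so rows that do not move let the fingers close. It gives the time, the measured TCP pose, the force, the opening and the grip force at its end, in the units of the state.
- readout.get_obs(): the state, without advancing time (a new reading comes with each control period).
- viewer.capture(name): name is "scene" or "top"; returns the picture (420x560x3 uint8, red, green, blue); there is no depth.
- viewer.camera_info(name): a dict with "fx", "fy", "cx", "cy" (pixels), "D" ([k1, k2, p1, p2, k3] as OpenCV has them; the pictures are not rectified), "origin" and "rotation" of the camera in the world. Camera axes: x right, y up, looking along -z (the intrinsics and any distortion apply to the point x, -y, -z); pixel columns grow to the right and rows downward; lengths in mm; the calibration is good to about 2 mm. A picture is of the moment at which its call begins. camera_info takes no time and is no camera call.
- order.close_job(): hands the job in; it is judged then, once.
The state is a dict: "time": time; "joint_positions": joint angles; "dq": joint speeds; "tau": joint torques, N m; "tool_pos": TCP position; "tcp_rot": TCP orientation; "contact_force": force on the tool from outside, world axes, zero at the start; "moment": the same for the moment, N m; "grip_width": finger opening in mm; "finger_force": force on a finger pad.
Only numpy, scipy, OpenCV 4.12 (cv2) and the standard library are available. Lean on these libraries where they do the work, as an engineer would, in place of code of your own. Each camera call takes 0.05 s, during which the arm holds its last target. There are 200 camera calls.

## Working session

There is one attempt and no reset: what is moved stays moved. The work goes in short steps, Python scripts to look and compute and a shell command to move; the robot and the scene stay as the last step left them, time stands still between calls to the robot, and variables do not carry over. Pictures are saved under pics/ and viewed, at most 10 in all, crops included, and the job is handed in when it is done.

```bash
mkdir -p pics; ls; python3 - <<'E'
from plant import readout, viewer
import cv2
for n in("scene","top"):
    cv2.imwrite(f"pics/{n}0.png",cv2.cvtColor(viewer.capture(n),cv2.COLOR_RGB2BGR)); print(n,viewer.camera_info(n))
print(readout.get_obs())
E
```

```text
pics
scene {'fx': 486.88339274190764, 'fy': 486.88339274190764, 'cx': 278.27976894583065, 'cy': 210.98970534473517, 'D': array([-0.1088891,  0.       ,  0.       ,  0.       ,  0.       ]), 'origin': array([1361.77906267, -360.8963874 , 1075.46613251]), 'rotation': array([7.83858390e-01, 9.03869504e-04, 1.11424511e+00])}
top {'fx': 412.96422446553754, 'fy': 412.96422446553754, 'cx': 277.70236511260646, 'cy': 199.94669780511416, 'D': array([0.02088117, 0.        , 0.        , 0.        , 0.        ]), 'origin': array([ 201.79985883,   46.84627214, 1420.31145236]), 'rotation': array([ 0.19463783,  0.00813295, -1.57702625])}
{'time': 0.1, 'joint_positions': array([-1.28199315e+00,  3.42644361e-01,  1.52491049e+00, -3.15904601e-05,
        1.27538769e+00, -1.46002373e-01]), 'dq': array([ 4.78871474e-04, -7.51722973e-04, -2.38309808e-03,  5.90504127e-04,
       -1.19857168e-03, -3.09581164e-05]), 'tau': array([ 1.13734426e-03, -4.32004237e+01, -2.44694549e+01,  7.20122340e-02,
        5.26709540e-02, -5.77289939e-05]), 'tool_pos': array([ 221.08276662, -475.88443553,  291.62274401]), 'tcp_rot': array([-3.14025273e+00, -1.66498774e-04,  4.34814660e-01]), 'contact_force': array([ 0.1612176 ,  0.70409262, -0.20103653]), 'moment': array([-0.03567167,  0.00428919, -0.05751532]), 'finger_force': 0.0, 'grip_width': 91.9488373551258}
```

View pics/scene0.png

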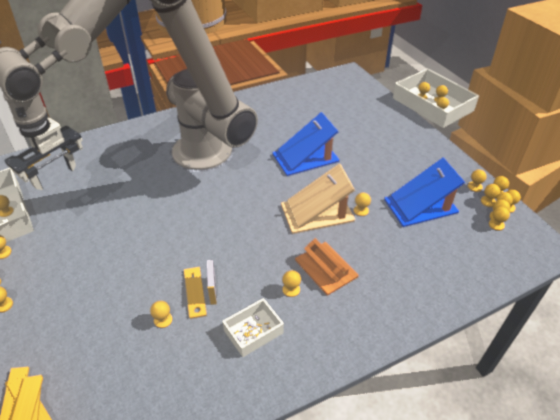

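View pics/top0.png

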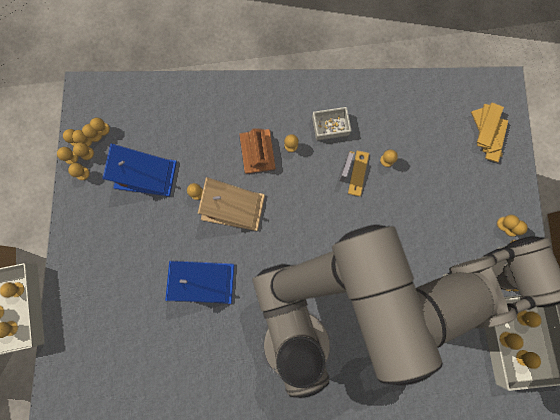

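Scene: lock and plate at about (205,287), tray (253,327), block (327,265), easel (318,203). In the top picture they are at (355,172), (332,125), (258,150) and (232,203). Next I'll set up helpers and look at enlarged crops.

```bash
cat > h.py <<'E'
import numpy as np, cv2
from scipy.spatial.transform import Rotation as R
from plant import readout, viewer
def cam(n):
    i=viewer.camera_info(n); K=np.array([[i['fx'],0,i['cx']],[0,i['fy'],i['cy']],[0,0,1.]])
    M=R.from_euler('xyz',i['rotation']).as_matrix()@np.diag([1,-1,-1.])  # cv cam -> world
    return K,np.array(i['D']),M,np.array(i['origin'])
def ray(n,p):
    K,D,M,o=cam(n); q=cv2.undistortPoints(np.array(p,float).reshape(-1,1,2),K,D).reshape(-1,2)
    d=np.c_[q,np.ones(len(q))]@M.T; return o,d/np.linalg.norm(d,axis=1)[:,None]
def onz(n,p,z):
    o,d=ray(n,p); return o+d*((z-o[2])/d[:,2])[:,None]
def proj(n,P):
    K,D,M,o=cam(n); r=M.T
    return cv2.projectPoints(np.array(P,float).reshape(-1,3),cv2.Rodrigues(r)[0],-r@o,K,D)[0].reshape(-1,2)
def tri(ps,pt):
    o1,d1=ray("scene",ps);o2,d2=ray("top",pt);out=[]
    for a,b in zip(d1,d2):
        s=np.linalg.lstsq(np.c_[a,-b],o2-o1,rcond=None)[0]; p,q=o1+s[0]*a,o2+s[1]*b
        out.append(np.r_[(p+q)/2,np.linalg.norm(p-q)])
    return np.array(out)
def snap(n,name,box=None,k=1):
    im=cv2.cvtColor(viewer.capture(n),cv2.COLOR_RGB2BGR); cv2.imwrite(f"pics/{name}_full.png",im)
    if box: x0,y0,x1,y1=box; im=cv2.resize(im[y0:y1,x0:x1],None,fx=k,fy=k,interpolation=cv2.INTER_CUBIC)
    cv2.imwrite(f"pics/{name}.png",im)
E
python3 - <<'E'
from h import *
snap("top","t1",(190,100,410,240),3.6); snap("scene","s1",(140,160,380,340),3.3)
np.set_printoptions(suppress=True,precision=1)
print(onz("top",[[358,173],[258,150],[232,203],[332,125]],0)); print(onz("scene",[[195,292],[327,265],[318,203],[253,327]],0))
E
```

```text
[[ 576.9 -228.4    0. ]
 [ 665.2  126.3    0. ]
 [ 472.2  216.8    0. ]
 [ 757.4 -142.     0. ]]
[[ 576.3 -225.8    0. ]
 [ 652.2  139.3    0. ]
 [ 422.5  239.8    0. ]
 [ 743.3 -129.6    0. ]]
```

View pics/t1.png

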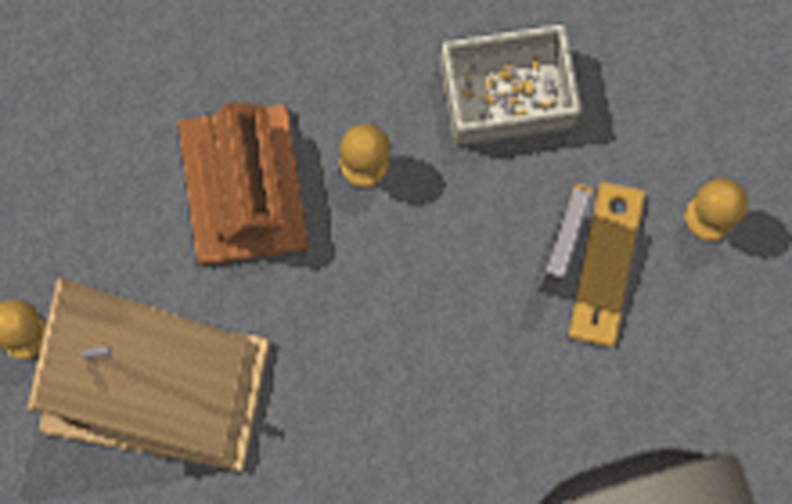

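View pics/s1.png

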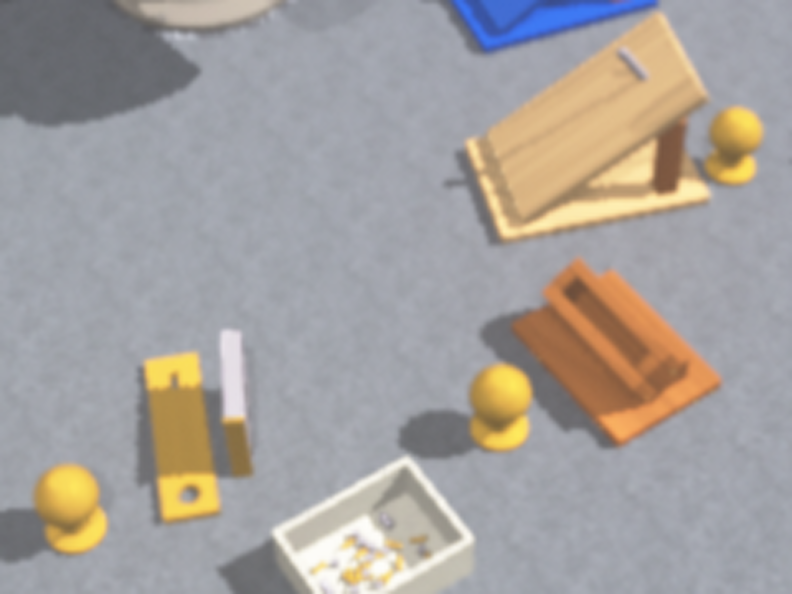

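```bash
cat > m1.py <<'E'
from h import *
np.set_printoptions(suppress=True,precision=1)
T=lambda l:(np.array(l,float)+.5)/3.6-.5+[190,100]
S=lambda l:(np.array(l,float)+.5)/3.3-.5+[140,160]
def rect(nm,n,p,z):
    P=onz(n,p,z); print(nm,n,P.mean(0),'\n',P[:,:2],'sides',np.linalg.norm(np.roll(P,-1,0)-P,axis=1))
    a,b=P[1]-P[0],P[2]-P[1]; print(' dir01',np.degrees(np.arctan2(a[1],a[0])),'dir12',np.degrees(np.arctan2(b[1],b[0])))
pt=T([(600,183),(645,192),(616,346),(570,336)]); ps=S([(223-5,512),(163,520),(145,360),(198,354)])
ps=S([(163,516),(218,508),(198,354),(145,360)])[[1,0,3,2]]
rect('plate','top',pt,8); rect('plate','scene',ps,8)
print('hole',onz('top',T([(618,205)]),8),onz('scene',S([(190,492)]),8))
rect('lock','top',T([(576,185),(592,188),(565,276),(547,272)]),75)
rect('lock','scene',S([(246,415),(223,420),(221,331),(241,331)]),75)
rect('foot','top',T([(178,121),(290,105),(307,247),(197,263)]),12)
rect('foot','scene',S([(513,327),(617,440),(719,379)]),12)
rect('efoot','scene',S([(709,195),(503,237),(467,145)]),12)
b=tri(S([(658,12),(707,98),(522,220),(482,135)]),T([(30,408),(61,279),(268,339),(241,470)])); print(b)
print(np.linalg.norm(np.diff(b[:,:3],axis=0),axis=1))
print('peg foot,tip',tri(S([(645,78),(622,50)]),T([(107,350),(84,354)])))
print('tray',onz('top',T([(443,42),(565,26),(580,108),(460,130)]),45)[:,:2])
E
python3 m1.py
```

```text
plate top [ 575.4 -228.6    8. ] 
 [[ 657.6 -224.4]
 [ 647.9 -268.3]
 [ 492.9 -232.8]
 [ 503.2 -188.8]] sides [ 45.  159.   45.2 158.5]
 dir01 -102.47061355651067 dir12 167.11847594674975
plate scene [ 576.4 -226.6    8. ] 
 [[ 658.4 -224.7]
 [ 646.7 -266. ]
 [ 493.5 -229.1]
 [ 507.  -186.5]] sides [ 43.  157.6  44.7 156.1]
 dir01 -105.83491610453845 dir12 166.47581634727368
hole [[ 634.8 -241.1    8. ]] [[ 634.9 -239.4    8. ]]
lock top [ 590.4 -181.6   75. ] 
 [[ 634.3 -188.9]
 [ 631.2 -203.8]
 [ 546.  -175.2]
 [ 550.  -158.6]] sides [15.2 89.8 17.1 89.5]
 dir01 -101.71820596050758 dir12 161.44225415191937
lock scene [ 590.8 -179.4   75. ] 
 [[ 633.  -184.5]
 [ 629.7 -202. ]
 [ 546.6 -172.8]
 [ 553.7 -158.3]] sides [17.9 88.1 16.1 83.6]
 dir01 -100.6002012656849 dir12 160.6036564507251
foot top [659.3 128.7  12. ] 
 [[724.7 193.7]
 [740.5  81.9]
 [593.6  65.7]
 [578.3 173.4]] sides [112.9 147.8 108.8 147.8]
 dir01 -81.94331519465551 dir12 -173.68496880188377
foot scene [689.6 114.   12. ] 
 [[600.9  64.5]
 [741.7  85.3]
 [726.3 192.1]] sides [142.4 108.  178.9]
 dir01 8.40589150763897 dir12 98.2435995442586
efoot scene [477.  177.3  12. ] 
 [[542.1 299.1]
 [504.6 104.5]
 [384.4 128.2]] sides [198.1 122.6 232.6]
 dir01 -100.90220238809681 dir12 168.88179372971294
[[415.8 308.2 132.9   0.5]
 [533.3 285.6 131.1   2.8]
 [502.7 112.8  26.6  20.6]
 [377.6 137.7  13.7  17.7]]
[119.7 204.2 128.2]
peg foot,tip [[473.8 251.4 118.3  16.8]
 [458.4 252.9 143.   15.2]]
tray [[ 791.7  -69.4]
 [ 807.1 -189.7]
 [ 722.  -201.1]
 [ 700.7  -83.9]]
```

Plate is about (575.5,-228), yaw about -13°. Lock is about (590.5,-181), yaw about -19°. Block is about (661,128.5), yaw about 7.8°. All the sides match the given sizes. The two views give different answers for the lower board corners, so I'll look closer at the slot mouth, the peg and knobs a and c.

```bash
python3 - <<'E'
import cv2,numpy as np
t=cv2.imread("pics/t1_full.png");s=cv2.imread("pics/s1_full.png")
c=lambda im,x,y,w,h:cv2.resize(im[y:y+h,x:x+w],(400,300),interpolation=cv2.INTER_CUBIC)
# 5x for block, 80x60 windows
cv2.imwrite("pics/z1.png",np.vstack([np.hstack([c(t,232,120,60,45),c(s,292,235,72,54)]),np.hstack([c(t,192,170,80,60),c(s,276,160,80,60)])]))
E
```

```text
(no output)
```

View pics/z1.png

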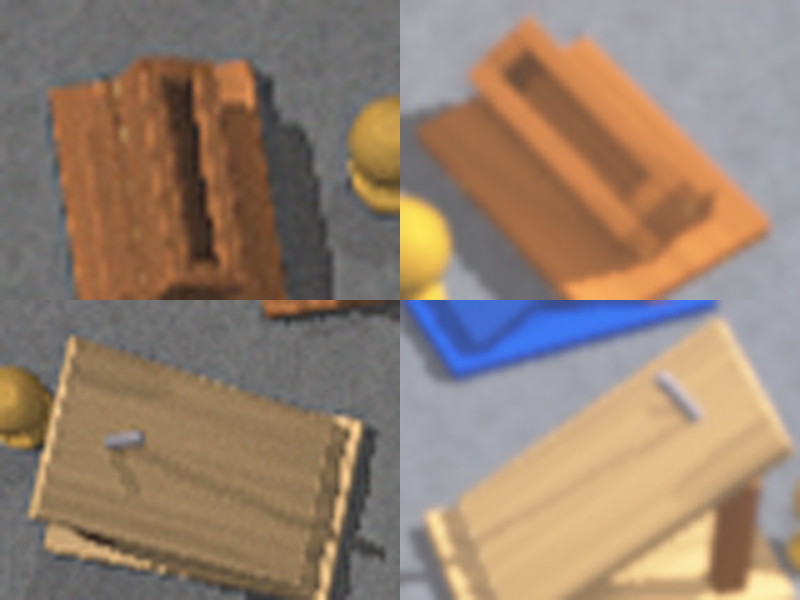

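```bash
cat > m2.py <<'E'
from h import *
np.set_printoptions(suppress=True,precision=1)
zt=lambda l:(np.array(l,float)+.5)/(400/60)-.5+[232,120]
bt=lambda l:(np.array(l,float)+.5)/5-.5+[192,170]
bs=lambda l:(np.array(l,float)+.5)/5-.5+[276,160]
# board panels, panel coords (row-300; scene col-400)
b=tri(bs([(318,20),(392,142)]),bt([(33,215),(73,40)])); print('board top corners hi-left,hi-right',b)
p=tri(bs([(299,116),(263,76)]),bt([(107,143),(142,134)])); print('peg foot,tip',p, np.linalg.norm(p[1,:3]-p[0,:3]))
# slot mouth inner long edges: +y wall z=66.7, -y wall 56.7
print('slot +y edge top',onz('top',zt([(165,80),(192,262)]),66.7)); print('slot -y edge top',onz('top',zt([(193,80),(214,262)]),56.7))
B=np.array([661,128.5,0]);Rb=R.from_euler('z',7.8,degrees=True)
for y0 in(0,10,20):
    M=R.from_euler('x',30,degrees=True)
    P=B+Rb.apply(np.array([0,y0,34])+M.apply([[50,10,32],[50,-10,32],[-50,-10,32],[-50,10,32]]))
    print(y0,((proj('top',P)-[232,120])*6.667).round().tolist(),((proj('scene',P)-[292,235])*5.556+[400,0]).round().tolist())
for nm,t,s in(('a',(712,218),(75,540)),('c',(361,170),(499,435)),):
    T=(np.array(t)+.5)/3.6-.5+[190,100];S=(np.array(s)+.5)/3.3-.5+[140,160]
    print(nm,'foot',onz('top',[T],5)[0],onz('scene',[S],5)[0])
for nm,t,s in(('a',(721,203),(67,493)),('c',(365,149),(500,394)),('b',(19,326),(736,132))):
    T=(np.array(t)+.5)/3.6-.5+[190,100];S=(np.array(s)+.5)/3.3-.5+[140,160]
    print(nm,'ball',tri([S],[T])[0])
E
python3 m2.py
```

```text
board top corners hi-left,hi-right [[417.1 307.8 132.7   0.9]
 [531.2 286.5 134.1   3.5]]
peg foot,tip [[467.5 265.8 111.5   1.3]
 [465.4 238.  151.6   2.9]] 48.73972676997201
slot +y edge top [[709.9 128.5  66.7]
 [611.8 114.4  66.7]]
slot -y edge top [[713.5 114.5  56.7]
 [614.8 103.5  56.7]]
0 [[163.0, 74.0], [197.0, 76.0], [223.0, 259.0], [189.0, 258.0]] [[647.0, 175.0], [616.0, 204.0], [491.0, 71.0], [520.0, 43.0]]
10 [[144.0, 77.0], [178.0, 79.0], [204.0, 262.0], [170.0, 261.0]] [[663.0, 166.0], [633.0, 195.0], [507.0, 63.0], [536.0, 35.0]]
20 [[125.0, 79.0], [159.0, 82.0], [185.0, 264.0], [150.0, 263.0]] [[679.0, 156.0], [649.0, 185.0], [524.0, 54.0], [552.0, 26.0]]
a foot [ 621.5 -333.4    5. ] [ 635.9 -334.7    5. ]
c foot [674.3  11.7   5. ] [690.9   5.    5. ]
a ball [ 623.3 -329.9   49.7    1.8]
c ball [681.9   9.1  46.7   1.1]
b ball [510.2 341.2  46.3   5.9]
```

Knob_a, knob_c and the peg geometry all check out. The peg is about 48 mm long, its foot is at about (468,265,113), and the easel yaw is -10.9°. I'll move above the lock now.

```bash
A='x'; python3 -m creep '0.0265 0.021 -0.003 0 0 -0.055 60;0.0265 0.021 -0.003 0 0 -0.055 60;0.0265 0.021 -0.003 0 0 -0.055 60;0.0265 0.021 -0.003 0 0 -0.055 60;0.0265 0.021 -0.003 0 0 -0.055 60;0.0265 0.021 -0.003 0 0 -0.055 60;0.0265 0.021 -0.003 0 0 -0.055 60;0.0265 0.021 -0.003 0 0 -0.055 60'
python3 -m creep '0.0265 0.021 -0.003 0 0 -0.055 60;0.0265 0.021 -0.003 0 0 -0.055 60;0.0265 0.021 -0.003 0 0 -0.055 60;0.0265 0.021 -0.003 0 0 -0.055 60;0.0265 0.021 -0.003 0 0 -0.055 60;0.0265 0.021 -0.003 0 0 -0.055 60;0 0 0 0 0 0 60;0 0 0 0 0 0 60'
cat > where.py <<'E'
# TCP vs a target: python3 where.py x y z r11.. ; prints shift (m) and rotvec to go
import sys; from h import *
np.set_printoptions(suppress=True,precision=4)
def go(pos,M):
    o=readout.get_obs(); C=R.from_euler('xyz',o['tcp_rot'])
    print('t',round(o['time'],2),'tcp',o['tool_pos'].round(1),'shift m',(np.array(pos)-o['tool_pos'])/1000,'turn',(R.from_matrix(M)*C.inv()).as_rotvec(),'F',o['contact_force'].round(1),'grip',round(o['grip_width'],1),round(o['finger_force'],1),'q',o['joint_positions'].round(2))
down=lambda yaw:R.from_euler('xyz',[np.pi,0,yaw]).as_matrix()
E
python3 -c "
from where import *
go([590.5,-181,112],down(-.33))"
```

```text
time: 0.87
tool_pos: [434.2, -306.9, 268.0]
tcp_rot: [-3.142, 0.0, -0.008]
contact_force: [0.7, -0.9, -0.3]
grip_width: 54.8
finger_force: 0.0
time: 1.53
tool_pos: [592.9, -180.7, 249.2]
tcp_rot: [3.142, 0.001, -0.332]
contact_force: [-0.9, -0.8, -0.6]
grip_width: 55.0
finger_force: 0.0
t 1.53 tcp [ 592.9 -180.7  249.2] shift m [-0.0024 -0.0003 -0.1372] turn [-0.0004 -0.0014  0.0018] F [-0.9 -0.8 -0.6] grip 55.0 0.0 q [-0.42  0.55  1.31 -0.    1.28  1.48]
```

```bash
python3 -m creep '-0.0024 0 -0.034 0 0 0 60;0 0 -0.034 0 0 0 60;0 0 -0.034 0 0 0 60;0 0 -0.0352 0 0 0 60;0 0 0 0 0 0 60;0 0 0 0 0 0 0;0 0 0 0 0 0 0;0 0 0 0 0 0 0' ; python3 -m creep '0 0 0 0 0 0 0;0 0 0 0 0 0 0;0 0 0 0 0 0 0;0 0 0 0 0 0 0'
python3 -m creep '0 0 0.03 0 0 0 0;0 0 0.03 0 0 0 0;0 0 0.03 0 0 0 0;0 0 0.03 0 0 0 0;0 0 0 0 0 0 0'
```

```text
time: 2.2
tool_pos: [590.9, -183.2, 116.0]
tcp_rot: [3.141, -0.005, -0.336]
contact_force: [-0.6, 0.2, 0.5]
grip_width: 39.6
finger_force: 0.0
time: 2.53
tool_pos: [590.1, -182.2, 114.0]
tcp_rot: [3.141, -0.001, -0.335]
contact_force: [0.3, 1.3, 5.6]
grip_width: 15.2
finger_force: 30.0
time: 2.95
tool_pos: [591.8, -182.9, 239.5]
tcp_rot: [3.141, -0.011, -0.335]
contact_force: [0.9, -1.6, -2.2]
grip_width: 15.6
finger_force: 30.0
```

```bash
cat > slot.py <<'E'
from where import *
Ms=(R.from_euler('z',7.8,degrees=True)*R.from_euler('x',30,degrees=True)).as_matrix()
O=np.array([660.7,131,34.]); Mt=Ms@np.diag([1,-1,-1])
print('slot axes\n',Ms.T)
E
python3 -c "
from slot import *
go(O+Ms[:,2]*(114+60),Mt)"
```

```text
slot axes
 [[ 0.9907  0.1357  0.    ]
 [-0.1175  0.858   0.5   ]
 [ 0.0679 -0.4954  0.866 ]]
t 2.95 tcp [ 591.8 -182.9  239.5] shift m [ 0.0807  0.2277 -0.0548] turn [ 0.5279 -0.042   0.4629] F [ 0.9 -1.6 -2.2] grip 15.6 30.0 q [-0.42  0.55  1.33 -0.    1.25  1.48]
```

```bash
python3 -m creep '0.01 0.0285 0 0.066 -0.005 0.058 0;0.01 0.0285 0 0.066 -0.005 0.058 0;0.01 0.0285 0 0.066 -0.005 0.058 0;0.01 0.0285 0 0.066 -0.005 0.058 0;0.01 0.0285 0 0.066 -0.005 0.058 0;0.01 0.0285 0 0.066 -0.005 0.058 0;0.01 0.0285 0 0.066 -0.005 0.058 0;0.0107 0.0285 0 0.066 -0.005 0.058 0'; python3 -m creep '0 0 -0.018 0 0 0 0;0 0 -0.018 0 0 0 0;0 0 -0.018 0 0 0 0;0 0 0 0 0 0 0;0 0 0 0 0 0 0;0 0 0 0 0 0 0' ; python3 -c "
from slot import *
go(O+Ms[:,2]*(114+60),Mt)
snap('top','t2');snap('scene','s2')
t=cv2.imread('pics/t2_full.png');s=cv2.imread('pics/s2_full.png')
c=lambda im,x,y,w,h:cv2.resize(im[y:y+h,x:x+w],(400,400),interpolation=cv2.INTER_CUBIC)
cv2.imwrite('pics/z2.png',np.hstack([c(t,215,105,80,80),c(s,275,220,80,80)]))"
```

```text
time: 3.62
tool_pos: [670.4, 47.0, 231.7]
tcp_rot: [-2.614, 0.012, 0.145]
contact_force: [0.2, -0.2, -4.0]
grip_width: 15.8
finger_force: 30.0
time: 4.12
tool_pos: [670.7, 45.7, 179.5]
tcp_rot: [-2.617, 0.011, 0.143]
contact_force: [0.9, 0.6, -2.6]
grip_width: 15.6
finger_force: 30.0
slot axes
 [[ 0.9907  0.1357  0.    ]
 [-0.1175  0.858   0.5   ]
 [ 0.0679 -0.4954  0.866 ]]
t 4.12 tcp [670.7  45.7 179.5] shift m [ 0.0018 -0.0009  0.0052] turn [ 0.0008 -0.0107 -0.0064] F [ 0.9  0.6 -2.6] grip 15.6 30.0 q [-0.22  0.78  1.17  0.49  1.42  1.08]
```

View pics/z2.png

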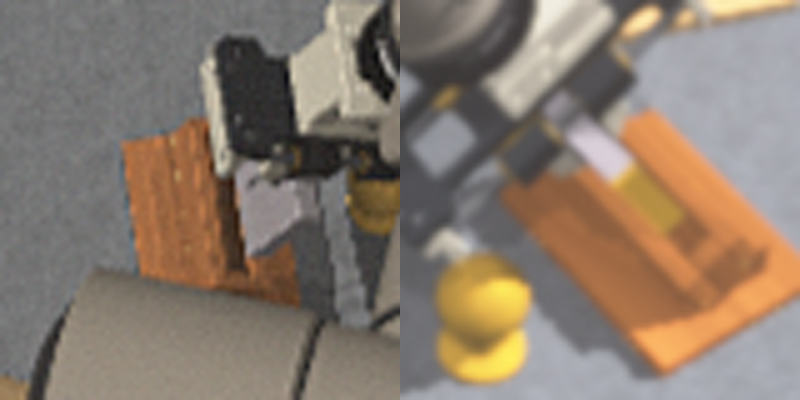

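```bash
python3 - <<'E'
from slot import *
from scipy.ndimage import map_coordinates as mc
ys=np.arange(-32,33,2)
for n,f in(('top','t1'),('scene','s1')):
    g=cv2.imread(f'pics/{f}_full.png').astype(float)[:,:,2]
    a=[]
    for x in np.arange(-35,36,5):
        P=O+np.array([[x,y,32] for y in ys])@Ms.T; p=proj(n,P); a.append(mc(g,[p[:,1],p[:,0]],order=1))
    print(n,*[f'{y}:{v:.0f}' for y,v in zip(ys,np.median(a,0))])
xs=np.arange(-74,75,4)
for n,f in(('top','t1'),('scene','s1')):
    g=cv2.imread(f'pics/{f}_full.png').astype(float)[:,:,2];a=[]
    for y in (-6,-3,0,3,6):
        P=O+np.array([[x,y,32] for x in xs])@Ms.T; p=proj(n,P); a.append(mc(g,[p[:,1],p[:,0]],order=1))
    print(n,*[f'{y}:{v:.0f}' for y,v in zip(xs,np.median(a,0))])
o=readout.get_obs(); C=R.from_euler('xyz',o['tcp_rot']).as_matrix()
L=o['tool_pos']+np.array([[45,8,114],[45,-8,114],[45,8,39],[45,-8,39]])@C.T
print('lock end bottom(-y,+y), top',((proj('scene',L)-[275,220])*5+[400,0]).round())
E
```

```text
slot axes
 [[ 0.9907  0.1357  0.    ]
 [-0.1175  0.858   0.5   ]
 [ 0.0679 -0.4954  0.866 ]]
top -32:110 -30:108 -28:106 -26:107 -24:113 -22:121 -20:132 -18:140 -16:141 -14:146 -12:157 -10:162 -8:128 -6:89 -4:61 -2:62 0:65 2:67 4:71 6:81 8:97 10:116 12:131 14:140 16:140 18:143 20:159 22:158 24:156 26:151 28:149 30:148 32:149
scene -32:154 -30:150 -28:145 -26:145 -24:157 -22:179 -20:200 -18:210 -16:213 -14:213 -12:204 -10:185 -8:163 -6:150 -4:144 -2:142 0:142 2:141 4:139 6:142 8:156 10:179 12:199 14:210 16:214 18:218 20:222 22:224 24:223 26:224 28:227 30:228 32:221
top -74:78 -70:73 -66:73 -62:101 -58:127 -54:127 -50:96 -46:59 -42:64 -38:69 -34:68 -30:66 -26:70 -22:67 -18:65 -14:67 -10:70 -6:70 -2:67 2:66 6:66 10:68 14:73 18:69 22:65 26:66 30:68 34:65 38:68 42:67 46:75 50:100 54:120 58:123 62:116 66:112 70:110 74:112
scene -74:165 -70:165 -66:168 -62:180 -58:190 -54:190 -50:168 -46:131 -42:113 -38:113 -34:121 -30:136 -26:141 -22:142 -18:142 -14:142 -10:143 -6:142 -2:143 2:143 6:143 10:143 14:144 18:143 22:142 26:141 30:142 34:142 38:142 42:141 46:145 50:166 54:186 58:186 62:168 66:149 70:146 74:146
lock end bottom(-y,+y), top [[661. 232.]
 [683. 211.]
 [612. 185.]
 [635. 162.]]
```

Brightness profiles in the mouth plane put the slot edges at ±9 in y and ±50 in x in both views, so the slot is located to within about 1 mm. The lock end is where predicted. I'll align and insert partway.

```bash
python3 -m creep '0.0017 -0.0003 0.0055 0.001 -0.0107 -0.0064 0;0 0 0 0 0 0 0;0 0 0 0 0 0 0;0 0 0 0 0 0 0'; python3 -c "
from slot import *
go(O+Ms[:,2]*(114+60)+.7*Ms[:,1],Mt)"
python3 -m creep '-0.0007 0.005 -0.0087 0 0 0 0;-0.0007 0.005 -0.0087 0 0 0 0;-0.0007 0.005 -0.0087 0 0 0 0;-0.0003 0.0025 -0.0043 0 0 0 0;0 0 0 0 0 0 0;0 0 0 0 0 0 0' ; python3 -c "
from slot import *
go(O+Ms[:,2]*(114)+.7*Ms[:,1],Mt)"
```

```text
time: 4.55
tool_pos: [672.2, 45.4, 185.2]
tcp_rot: [-2.618, -0.001, 0.136]
contact_force: [-0.3, 0.7, -2.9]
grip_width: 15.9
finger_force: 30.0
slot axes
 [[ 0.9907  0.1357  0.    ]
 [-0.1175  0.858   0.5   ]
 [ 0.0679 -0.4954  0.866 ]]
t 4.55 tcp [672.2  45.4 185.2] shift m [ 0.0002 -0.     -0.0001] turn [ 0.      0.0005 -0.0002] F [-0.3  0.7 -2.9] grip 15.9 30.0 q [-0.23  0.77  1.17  0.49  1.42  1.08]
time: 5.05
tool_pos: [669.5, 63.5, 153.4]
tcp_rot: [-2.617, 0.002, 0.137]
contact_force: [0.4, 0.6, -3.6]
grip_width: 15.8
finger_force: 30.0
slot axes
 [[ 0.9907  0.1357  0.    ]
 [-0.1175  0.858   0.5   ]
 [ 0.0679 -0.4954  0.866 ]]
t 5.05 tcp [669.5  63.5 153.4] shift m [-0.0012  0.0116 -0.0204] turn [-0.0006 -0.0016 -0.0008] F [ 0.4  0.6 -3.6] grip 15.8 30.0 q [-0.2   0.8   1.21  0.5   1.35  1.07]
```

```bash
python3 -m creep '-0.0003 0.0025 -0.0043 0 0 0 0;-0.0003 0.0025 -0.0043 0 0 0 0;-0.0003 0.0025 -0.0043 0 0 0 0;-0.0003 0.0025 -0.0043 0 0 0 0;0 0 0 0 0 0 0;0 0 0 0 0 0 0';python3 -m creep '-0.0001 0.001 -0.0017 0 0 0 0;-0.0001 0.001 -0.0017 0 0 0 0;0 0 0 0 0 0 0;0 0 0 0 0 0 0';  python3 -c "
from slot import *
go(O+Ms[:,2]*(114)+.7*Ms[:,1],Mt)"
```

```text
time: 5.55
tool_pos: [668.6, 73.1, 136.9]
tcp_rot: [-2.618, 0.0, 0.136]
contact_force: [0.3, -0.6, -3.3]
grip_width: 16.1
finger_force: 30.0
time: 5.88
tool_pos: [668.7, 73.4, 136.6]
tcp_rot: [-2.619, -0.002, 0.136]
contact_force: [-6.0, -9.7, 14.5]
grip_width: 15.8
finger_force: 30.0
slot axes
 [[ 0.9907  0.1357  0.    ]
 [-0.1175  0.858   0.5   ]
 [ 0.0679 -0.4954  0.866 ]]
t 5.88 tcp [668.7  73.4 136.6] shift m [-0.0004  0.0017 -0.0035] turn [ 0.0005  0.0022 -0.0002] F [-6.  -9.7 14.5] grip 15.8 30.0 q [-0.19  0.81  1.24  0.51  1.31  1.06]
```

```bash
python3 -m creep '-0.0001 0.0005 -0.0009 0 0 0 0;0 0 0 0 0 0 0;0 0 0 0 0 0 0';  python3 -m creep '0 0 0 0 0 0 45;0 0 0 0 0 0 45;0 0 0 0 0 0 45;0 0 0 0 0 0 45;0 0 0 0 0 0 45;0 0 0 0 0 0 45'; python3 -m creep '0.0014 -0.01 0.0174 0 0 0 45;0.0014 -0.01 0.0174 0 0 0 45;0.0014 -0.01 0.0174 0 0 0 45;0.0014 -0.01 0.0174 0 0 0 45;0.0014 -0.01 0.0174 0 0 0 45;0.0014 -0.02 0.0174 0 0 0 45;0.0014 -0.02 0.0174 0 0 0 45;0 0 0 0 0 0 45'
python3 -c "
from slot import *
go(O+Ms[:,2]*(114),Mt)
snap('top','t3');snap('scene','s3')
t=cv2.imread('pics/t3_full.png');s=cv2.imread('pics/s3_full.png')
c=lambda im,x,y,w,h:cv2.resize(im[y:y+h,x:x+w],(400,400),interpolation=cv2.INTER_CUBIC)
cv2.imwrite('pics/z3.png',np.hstack([c(t,225,110,64,64),c(s,295,220,64,64)]))
L=O+np.array([[45,-8,75],[45,8,75],[-45,8,75],[-45,-8,75],[45,-8,32],[45,8,32]])@Ms.T
print(((proj('scene',L)-[295,220])*6.25+[400,0]).round().tolist(),((proj('top',L)-[225,110])*6.25).round().tolist())"
```

```text
time: 6.13
tool_pos: [668.8, 73.5, 136.6]
tcp_rot: [-2.619, -0.003, 0.136]
contact_force: [-7.3, -12.0, 17.9]
grip_width: 15.7
finger_force: 30.0
time: 6.63
tool_pos: [668.1, 76.0, 132.2]
tcp_rot: [-2.617, 0.001, 0.137]
contact_force: [0.3, 0.2, -0.7]
grip_width: 41.1
finger_force: 0.0
time: 7.3
tool_pos: [679.4, -17.9, 258.0]
tcp_rot: [-2.621, -0.005, 0.133]
contact_force: [-0.2, 0.1, 0.8]
grip_width: 41.0
finger_force: 0.0
slot axes
 [[ 0.9907  0.1357  0.    ]
 [-0.1175  0.858   0.5   ]
 [ 0.0679 -0.4954  0.866 ]]
t 7.3 tcp [679.4 -17.9 258. ] shift m [-0.0109  0.0925 -0.1253] turn [0.0022 0.0058 0.0027] F [-0.2  0.1  0.8] grip 41.0 0.0 q [-0.31  0.74  1.02  0.47  1.61  1.09]
[[591.0, 277.0], [619.0, 250.0], [489.0, 114.0], [462.0, 140.0], [625.0, 310.0], [653.0, 283.0]] [[258.0, 113.0], [232.0, 111.0], [255.0, 270.0], [281.0, 271.0], [222.0, 143.0], [197.0, 141.0]]
```

View pics/z3.png

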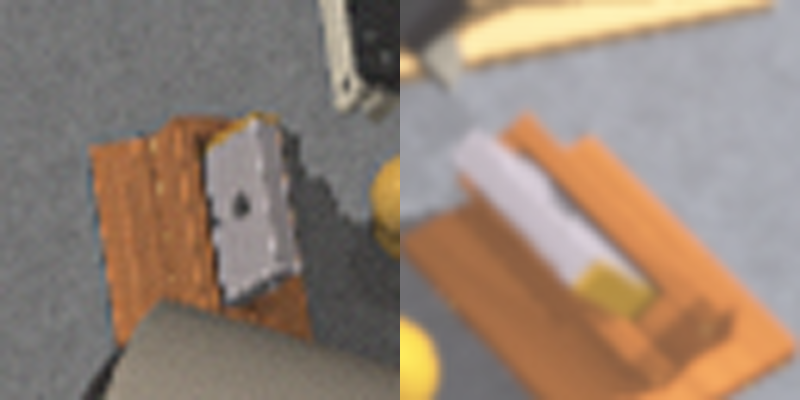

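```bash
python3 - <<'E'
from slot import *
f=np.radians(7.3);c,s=np.cos(f),np.sin(f)
for dx,h in((0,0),(0,5),(-5,0),(5,0),(-5,5)):
    L=[]
    for x in(45,-45):
        for y in(-8,8):
            yy,zz=(y+8)*c-75*s,(y+8)*s+75*c
            L.append([x+dx,-5.9+yy,h+zz])
    P=O+np.array(L)@Ms.T
    print(dx,h,((proj('scene',P)-[295,220])*6.25+[400,0]).round().tolist(),((proj('top',P)-[225,110])*6.25).round().tolist())
s=cv2.imread('pics/s3_full.png');t=cv2.imread('pics/t3_full.png')
c=lambda im,x,y,w,h:cv2.resize(im[y:y+h,x:x+w],(400,400),interpolation=cv2.INTER_NEAREST)
cv2.imwrite('pics/z4.png',np.hstack([c(t,252,120,32,40),c(s,300,235,40,40)]))
E
```

```text
slot axes
 [[ 0.9907  0.1357  0.    ]
 [-0.1175  0.858   0.5   ]
 [ 0.0679 -0.4954  0.866 ]]
0 0 [[579.0, 290.0], [605.0, 262.0], [450.0, 153.0], [475.0, 125.0]] [[270.0, 115.0], [246.0, 111.0], [293.0, 272.0], [269.0, 270.0]]
0 5 [[575.0, 286.0], [601.0, 258.0], [446.0, 149.0], [471.0, 121.0]] [[274.0, 111.0], [250.0, 108.0], [297.0, 269.0], [273.0, 267.0]]
-5 0 [[571.0, 282.0], [598.0, 254.0], [443.0, 146.0], [468.0, 118.0]] [[271.0, 123.0], [247.0, 120.0], [294.0, 281.0], [270.0, 279.0]]
5 0 [[586.0, 298.0], [613.0, 269.0], [457.0, 160.0], [482.0, 133.0]] [[268.0, 106.0], [244.0, 103.0], [291.0, 263.0], [267.0, 261.0]]
-5 5 [[567.0, 278.0], [593.0, 250.0], [439.0, 141.0], [464.0, 114.0]] [[275.0, 120.0], [251.0, 116.0], [298.0, 278.0], [274.0, 275.0]]
```

View pics/z4.png

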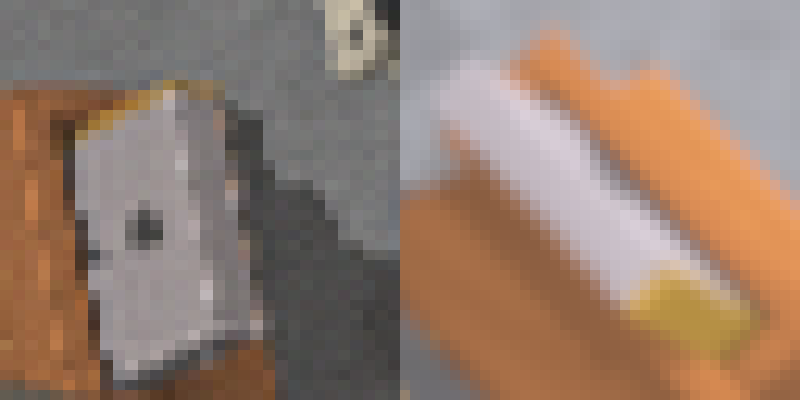

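The lock leans by its play in the slot, as gravity makes it do. The far and near top corners match a seated lock within about 2 mm. I'll press lightly on its top with closed fingertips to make sure it is home.

```bash
python3 -c "
from slot import *
go(O+Ms@[0,-8,66+90],Mt)"
```

```text
slot axes
 [[ 0.9907  0.1357  0.    ]
 [-0.1175  0.858   0.5   ]
 [ 0.0679 -0.4954  0.866 ]]
t 7.4 tcp [678.2 -14.8 254.5] shift m [-0.006   0.0617 -0.0894] turn [-0.0003  0.0004  0.0007] F [-0.4  0.1 -1.1] grip 41.5 0.0 q [-0.31  0.74  1.03  0.47  1.61  1.09]
```

```bash
python3 -m creep '0 0 0 0 0 0 0;0 0 0 0 0 0 0;-0.0015 0.0154 -0.0223 0 0 0 0;-0.0015 0.0154 -0.0223 0 0 0 0;-0.0015 0.0154 -0.0223 0 0 0 0;-0.0015 0.0154 -0.0223 0 0 0 0;0 0 0 0 0 0 0;0 0 0 0 0 0 0';python3 -m creep '-0.0003 0.0025 -0.0043 0 0 0 0;-0.0003 0.0025 -0.0043 0 0 0 0;-0.0001 0.001 -0.0017 0 0 0 0;0 0 0 0 0 0 0;0 0 0 0 0 0 0';cat > chk.py <<'E'
from slot import *
o=readout.get_obs(); print('slot coords',Ms.T@(o['tool_pos']-O),'F slot',Ms.T@o['contact_force'])
E
python3 chk.py
```

```text
time: 8.07
tool_pos: [671.1, 48.7, 163.7]
tcp_rot: [-2.616, 0.004, 0.139]
contact_force: [-0.1, -0.3, 0.5]
grip_width: 0.9
finger_force: 0.0
time: 8.48
tool_pos: [671.9, 52.5, 155.8]
tcp_rot: [-2.618, -0.001, 0.136]
contact_force: [0.2, -1.6, 1.8]
grip_width: 0.3
finger_force: 1.5
slot axes
 [[ 0.9907  0.1357  0.    ]
 [-0.1175  0.858   0.5   ]
 [ 0.0679 -0.4954  0.866 ]]
slot coords [  0.4113  -7.7126 145.1514] F slot [-0.0069 -0.52    2.3952]
```

```bash
for i in 1; do python3 -m creep '-0.0001 0.001 -0.0017 0 0 0 0;0 0 0 0 0 0 0;0 0 0 0 0 0 0'; python3 chk.py|tail -1; python3 -m creep '-0.0001 0.001 -0.0017 0 0 0 0;0 0 0 0 0 0 0;0 0 0 0 0 0 0';python3 chk.py|tail -1; done
```

```text
time: 8.73
tool_pos: [672.1, 52.7, 155.6]
tcp_rot: [-2.619, -0.003, 0.135]
contact_force: [-1.3, -5.9, 10.6]
grip_width: 0.4
finger_force: 5.9
slot coords [  0.6302  -7.7028 144.8307] F slot [-2.062   0.3674 12.0031]
time: 8.98
tool_pos: [672.2, 52.9, 155.4]
tcp_rot: [-2.62, -0.005, 0.135]
contact_force: [-4.0, -10.6, 17.9]
grip_width: 0.4
finger_force: 10.1
slot coords [  0.7974  -7.6649 144.6561] F slot [-5.4423  0.3265 20.5377]
```

```bash
python3 -m creep '0.0007 -0.005 0.0087 0 0 0 0;0.0297 0.0041 0 0 0 0 0;0 0 0 0 0 0 0;-0.0003 0.003 -0.0052 0 0 0 0;0 0 0 0 0 0 0;-0.0001 0.001 -0.0017 0 0 0 0;0 0 0 0 0 0 0;0 0 0 0 0 0 0'; python3 chk.py|tail -1; python3 -m creep '-0.0001 0.001 -0.0017 0 0 0 0;0 0 0 0 0 0 0;0 0 0 0 0 0 0';python3 chk.py|tail -1
python3 -m creep '0.0007 -0.005 0.0087 0 0 0 0;-0.0297 -0.0041 0 0 0 0 0;-0.0297 -0.0041 0 0 0 0 0;0 0 0 0 0 0 0;-0.0003 0.003 -0.0052 0 0 0 0;-0.0001 0.001 -0.0017 0 0 0 0;0 0 0 0 0 0 0;0 0 0 0 0 0 0'; python3 chk.py|tail -1;python3 -m creep '-0.0001 0.001 -0.0017 0 0 0 0;0 0 0 0 0 0 0;0 0 0 0 0 0 0';python3 chk.py|tail -1
```

```text
time: 9.65
tool_pos: [702.2, 57.0, 155.5]
tcp_rot: [-2.62, -0.005, 0.135]
contact_force: [3.0, -6.1, 8.4]
grip_width: 0.6
finger_force: 5.5
slot coords [ 31.0663  -7.6687 144.6831] F slot [ 2.1007 -1.3711 10.4376]
time: 9.9
tool_pos: [702.5, 57.1, 155.2]
tcp_rot: [-2.621, -0.007, 0.134]
contact_force: [2.5, -9.3, 15.5]
grip_width: 0.9
finger_force: 8.9
slot coords [ 31.4119  -7.6744 144.4035] F slot [ 1.1797 -0.4801 18.191 ]
time: 10.57
tool_pos: [641.0, 48.7, 155.8]
tcp_rot: [-2.618, 0.002, 0.139]
contact_force: [-12.8, -13.6, 20.6]
grip_width: -0.1
finger_force: 11.2
slot coords [-30.6571  -7.4478 144.8953] F slot [-14.5768   0.1487  23.72  ]
time: 10.82
tool_pos: [641.0, 48.8, 155.6]
tcp_rot: [-2.619, 0.001, 0.139]
contact_force: [-17.1, -17.1, 28.9]
grip_width: 0.4
finger_force: 16.1
slot coords [-30.6461  -7.4059 144.6871] F slot [-19.2994   1.7461  32.3309]
```

The top is level at both ends and rigid under 18–32 N, so the lock is seated on the floor. On to the plate.

```bash
python3 -m creep '0.0014 -0.01 0.0174 0 0 0 0;0.0014 -0.01 0.0174 0 0 0 0;0.0014 -0.01 0.0174 0 0 0 30;0.0014 -0.02 0.0174 0 0 0 60;0.0014 -0.02 0.0174 0 0 0 65'; python3 -c "
from where import *; from plant import bot
print(bot.tip_extent)
go([570.6,-226.9,200],down(-.23))"
```

```text
time: 11.23
tool_pos: [649.5, -18.7, 239.2]
tcp_rot: [-2.618, -0.0, 0.138]
contact_force: [-0.0, -1.5, -0.5]
grip_width: 16.2
finger_force: 0.0
65.5
t 11.23 tcp [649.5 -18.7 239.2] shift m [-0.0789 -0.2082 -0.0392] turn [-0.5262  0.0244 -0.3596] F [-0.  -1.5 -0.5] grip 16.2 0.0 q [-0.32  0.7   1.15  0.46  1.54  1.03]
```

```bash
python3 -m creep '-0.0099 -0.026 -0.0049 -0.0658 0.003 -0.045 65;-0.0099 -0.026 -0.0049 -0.0658 0.003 -0.045 65;-0.0099 -0.026 -0.0049 -0.0658 0.003 -0.045 65;-0.0099 -0.026 -0.0049 -0.0658 0.003 -0.045 65;-0.0099 -0.026 -0.0049 -0.0658 0.003 -0.045 65;-0.0099 -0.026 -0.0049 -0.0658 0.003 -0.045 65;-0.0099 -0.026 -0.0049 -0.0658 0.003 -0.045 65;-0.0099 -0.026 -0.0049 -0.0658 0.003 -0.045 65'; python3 -m creep '0 0 -0.03 0 0 0 65;0 0 -0.03 0 0 0 65;0 0 0 0 0 0 65;0 0 0 0 0 0 65;0 0 0 0 0 0 65;0 0 0 0 0 0 65'; python3 -c "
from where import *
go([570.6,-226.9,67.5],down(-.23))"
```

```text
time: 11.9
tool_pos: [570.1, -228.0, 199.3]
tcp_rot: [3.139, -0.003, -0.233]
contact_force: [0.3, -0.2, 0.2]
grip_width: 59.4
finger_force: 0.0
time: 12.4
tool_pos: [571.0, -227.2, 141.4]
tcp_rot: [3.141, -0.004, -0.231]
contact_force: [1.1, -0.3, 0.5]
grip_width: 59.5
finger_force: 0.0
t 12.4 tcp [ 571.  -227.2  141.4] shift m [-0.0004  0.0003 -0.0739] turn [0.0019 0.004  0.0014] F [ 1.1 -0.3  0.5] grip 59.5 0.0 q [-0.5   0.65  1.46  0.    1.03  1.3 ]
```

```bash
python3 -m creep '0 0 -0.03 0.002 0.004 0.001 65;0 0 -0.025 0 0 0 65;0 0 -0.012 0 0 0 65;0 0 -0.005 0 0 0 65;0 0 0 0 0 0 65;0 0 0 0 0 0 65;0 0 0 0 0 0 65'; python3 -c "
from where import *
go([570.6,-226.9,67.5],down(-.23))"
```

```text
time: 12.98
tool_pos: [570.6, -227.4, 69.3]
tcp_rot: [-3.141, 0.001, -0.231]
contact_force: [0.0, -0.1, -0.2]
grip_width: 59.7
finger_force: 0.0
t 12.98 tcp [ 570.6 -227.4   69.3] shift m [-0.      0.0005 -0.0018] turn [-0.0003 -0.0005  0.0009] F [ 0.  -0.1 -0.2] grip 59.7 0.0 q [-0.5   0.74  1.5  -0.    0.9   1.3 ]
```

```bash
python3 -m creep '0 0.0003 -0.0018 0 0 0 65;0 0 0 0 0 0 65;0 0 0 0 0 0 0;0 0 0 0 0 0 0;0 0 0 0 0 0 0;0 0 0 0 0 0 0;0 0 0 0 0 0 0;0 0 0 0 0 0 0'; python3 -m creep '0 0 0.02 0 0 0 0;0 0 0.03 0 0 0 0;0 0 0.03 0 0 0 0;0 0 0.03 0 0 0 0;0 0 0.03 0 0 0 0;0 0 0.03 0 0 0 0;0 0 0 0 0 0 0;0 0 0 0 0 0 0'
cat > board.py <<'E'
from where import *
Mb=(R.from_euler('z',-10.9,degrees=True)*R.from_euler('x',35,degrees=True)).as_matrix()
F=np.array([467.8,265.3,114.4])
# tool: z=-board z, x = plate x = board y, y = z cross x = board x... 
Mt=np.column_stack([Mb[:,1],Mb[:,0],-Mb[:,2]])
HX,TZ=65.,67.5   # hole ahead of grasp along tool x; plate underside ahead of TCP
tcp=lambda h:F+Mb@[0,-HX,TZ+h]
E
python3 -c "
from board import *
print(Mb.T); go(tcp(70),Mt)"
```

```text
time: 13.65
tool_pos: [569.7, -226.6, 65.9]
tcp_rot: [-3.141, 0.003, -0.231]
contact_force: [0.2, 0.6, 3.3]
grip_width: 43.7
finger_force: 30.0
time: 14.32
tool_pos: [570.0, -226.9, 236.8]
tcp_rot: [-3.142, 0.001, -0.231]
contact_force: [0.2, -0.3, -3.3]
grip_width: 43.7
finger_force: 30.0
[[ 0.982  -0.1891  0.    ]
 [ 0.1549  0.8044  0.5736]
 [-0.1085 -0.5632  0.8192]]
t 14.32 tcp [ 570.  -226.9  236.8] shift m [-0.1272  0.3625 -0.0471] turn [ 0.3703 -0.5718  1.5563] F [ 0.2 -0.3 -3.3] grip 43.7 30.0 q [-0.5   0.55  1.35 -0.    1.25  1.3 ]
```

```bash
python3 -m creep '-0.008 0.0227 0.006 0.0231 -0.0357 0.0973 0;-0.008 0.0227 0.006 0.0231 -0.0357 0.0973 0;-0.008 0.0227 0.006 0.0231 -0.0357 0.0973 0;-0.008 0.0227 0.006 0.0231 -0.0357 0.0973 0;-0.008 0.0227 0.006 0.0231 -0.0357 0.0973 0;-0.008 0.0227 0.006 0.0231 -0.0357 0.0973 0;-0.008 0.0227 0.006 0.0231 -0.0357 0.0973 0;-0.008 0.0227 0.006 0.0231 -0.0357 0.0973 0'
python3 -m creep '-0.008 0.0227 0 0.0231 -0.0357 0.0973 0;-0.008 0.0227 0 0.0231 -0.0357 0.0973 0;-0.008 0.0227 0 0.0231 -0.0357 0.0973 0;-0.008 0.0227 0 0.0231 -0.0357 0.0973 0;-0.008 0.0227 0 0.0231 -0.0357 0.0973 0;-0.008 0.0227 0 0.0231 -0.0357 0.0973 0;-0.008 0.0227 0 0.0231 -0.0357 0.0973 0;-0.008 0.0227 0 0.0231 -0.0357 0.0973 0'; python3 -m creep '0 0 0 0 0 0 0;0 0 0 0 0 0 0'
python3 -c "
from board import *
go(tcp(70),Mt)"
```

```text
time: 14.98
tool_pos: [504.1, -43.8, 281.6]
tcp_rot: [-3.0, -0.298, 0.538]
contact_force: [0.3, -0.8, -3.1]
grip_width: 43.6
finger_force: 30.0
time: 15.65
tool_pos: [440.1, 137.4, 281.6]
tcp_rot: [-3.138, -0.608, 1.383]
contact_force: [0.0, 0.9, -2.9]
grip_width: 43.2
finger_force: 30.0
time: 15.82
tool_pos: [440.6, 136.9, 281.8]
tcp_rot: [-3.136, -0.606, 1.378]
contact_force: [0.4, 0.0, -3.1]
grip_width: 43.5
finger_force: 30.0
t 15.82 tcp [440.6 136.9 281.8] shift m [ 0.0022 -0.0013 -0.0921] turn [ 0.004  -0.0056 -0.001 ] F [ 0.4  0.  -3.1] grip 43.5 30.0 q [-0.2   0.2   1.89  0.67  1.16 -0.32]
```

```bash
python3 -m creep '0.0022 -0.0013 -0.023 0.004 -0.0056 -0.001 0;0 0 -0.023 0 0 0 0;0 0 -0.023 0 0 0 0;0 0 -0.023 0 0 0 0;0 0 0 0 0 0 0;0 0 0 0 0 0 0;0 0 0 0 0 0 0'
python3 -c "
from board import *
go(tcp(70),Mt)
snap('top','t5');snap('scene','s5')
t=cv2.imread('pics/t5_full.png');s=cv2.imread('pics/s5_full.png')
c=lambda im,x,y,w,h:cv2.resize(im[y:y+h,x:x+w],(400,400),interpolation=cv2.INTER_CUBIC)
cv2.imwrite('pics/z5.png',np.hstack([c(t,180,160,80,80),c(s,280,140,80,80)]))
o=readout.get_obs();C=R.from_euler('xyz',o['tcp_rot']).as_matrix();H=o['tool_pos']+np.array([[65,0,58],[65,0,66]])@C.T
T=F+np.array([[0,0,0],[0,0,45]])@Mb.T
for P in (H,T): print(((proj('top',P)-[180,160])*5).round().tolist(),((proj('scene',P)-[280,140])*5+[400,0]).round().tolist())"
```

```text
time: 16.4
tool_pos: [444.5, 134.8, 192.3]
tcp_rot: [3.136, -0.612, 1.382]
contact_force: [0.3, 0.7, -2.2]
grip_width: 43.6
finger_force: 30.0
t 16.4 tcp [444.5 134.8 192.3] shift m [-0.0017  0.0008 -0.0026] turn [-0.0005  0.0047  0.0016] F [ 0.3  0.7 -2.2] grip 43.6 30.0 q [-0.2   0.35  2.    0.78  0.96 -0.53]
[[220.0, 177.0], [214.0, 178.0]] [[611.0, 138.0], [618.0, 145.0]]
[[164.0, 189.0], [195.0, 185.0]] [[676.0, 211.0], [639.0, 171.0]]
```

View pics/z5.png

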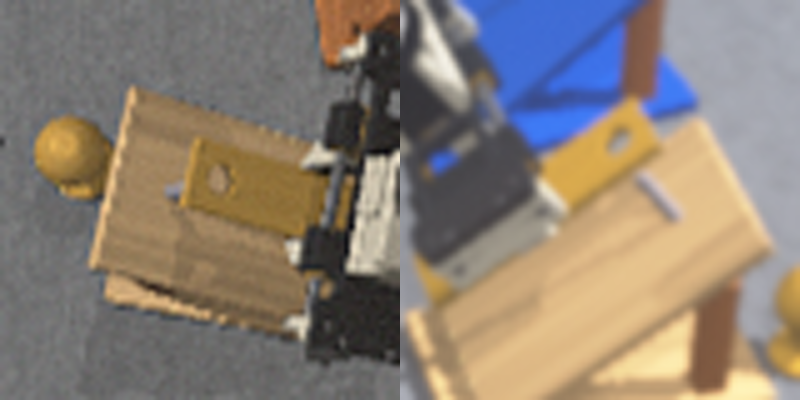

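The hole is at about (219,179) in the top panel and (619,138) in the scene panel, and the peg tip is at about (640,177). Both are within about 1 px of prediction. I'll measure the hole numerically.

```bash
cat > hole.py <<'E'
from board import *
def hole(n,f,guess):
    im=cv2.imread(f'pics/{f}_full.png'); k=8; x0,y0=(guess-9).astype(int)
    c=cv2.resize(im[y0:y0+18,x0:x0+18],None,fx=k,fy=k,interpolation=cv2.INTER_CUBIC)
    S=cv2.cvtColor(c,cv2.COLOR_BGR2HSV)[:,:,1]; th,m=cv2.threshold(S,0,255,cv2.THRESH_BINARY_INV+cv2.THRESH_OTSU)
    nn,l,st,ce=cv2.connectedComponentsWithStats(m); g=((guess-[x0,y0])+.5)*k
    i=1+np.argmin(np.linalg.norm(ce[1:]-g,axis=1)+1e3*(st[1:,4]<100))
    return (ce[i]+.5)/k-.5+[x0,y0],st[i,4]/k/k,st[i,2:4]/k
def run(tag):
    o=readout.get_obs();C=R.from_euler('xyz',o['tcp_rot']).as_matrix();H=o['tool_pos']+C@[65,0,62]
    gs,gt=proj('scene',H)[0],proj('top',H)[0]
    a,b=hole('scene','s'+tag,gs),hole('top','t'+tag,gt); print('guess',gs,gt); print(a,b)
    P=tri([a[0]],[b[0]])[0]; print('hole tri',P,'kin',H,'in tool',C.T@(P[:3]-o['tool_pos']),'in board rel peg',Mb.T@(P[:3]-F),'kin rel peg',Mb.T@(H-F))
if __name__=='__main__': run(sys.argv[1])
E
python3 hole.py 5
```

```text
guess [322.8895 168.3123] [223.4012 195.535 ]
(array([323.4348, 168.1083]), np.float64(17.28125), array([4.875, 5.   ])) (array([223.3401, 195.4516]), np.float64(20.171875), array([4.75 , 5.875]))
hole tri [462.0098 222.8405 180.1139   1.3584] kin [461.5916 222.1044 179.4833] in tool [66.0177  0.2749 61.9464] in board rel peg [ 2.3432  2.6417 78.3721] kin rel peg [ 2.0717  1.6232 78.3155]
```

```bash
sed -i 's/HX,TZ=65.,67.5/HX,TZ=66.,66./' board.py; python3 -c "
from board import *
go(tcp(52),Mt)"
```

```text
t 16.5 tcp [444.6 134.9 192.9] shift m [ 0.0001  0.0108 -0.0197] turn [-0.0001  0.0068  0.0009] F [-0.3 -0.5 -2.9] grip 43.4 30.0 q [-0.2   0.34  2.    0.78  0.96 -0.53]
```

```bash
python3 -m creep '0 0.0054 -0.01 0 0.0068 0.001 0;0 0.0054 -0.0097 0 0 0 0;0 0 0 0 0 0 0;0 0 0 0 0 0 0;0 0 0 0 0 0 0'; python3 -c "
from board import *
go(tcp(52),Mt)
snap('top','t6');snap('scene','s6')
t=cv2.imread('pics/t6_full.png');s=cv2.imread('pics/s6_full.png')
c=lambda im,x,y,w,h:cv2.resize(im[y:y+h,x:x+w],(400,400),interpolation=cv2.INTER_CUBIC)
cv2.imwrite('pics/z6.png',np.hstack([c(t,200,175,40,40),c(s,305,150,40,40)]))
import hole;hole.run('6')"
```

```text
time: 16.92
tool_pos: [444.0, 146.1, 172.4]
tcp_rot: [-3.139, -0.611, 1.38]
contact_force: [-0.1, -0.0, -2.8]
grip_width: 43.6
finger_force: 30.0
t 16.92 tcp [444.  146.1 172.4] shift m [ 0.0007 -0.0004  0.0008] turn [-0.0006 -0.0017 -0.001 ] F [-0.1 -0.  -2.8] grip 43.6 30.0 q [-0.18  0.39  2.02  0.81  0.91 -0.56]
guess [325.6409 172.5236] [220.7532 197.1237]
(array([326.2562, 171.7061]), np.float64(6.9375), array([2.875, 3.5  ])) (array([220.4439, 197.1142]), np.float64(20.734375), array([4.875, 5.75 ]))
hole tri [460.7177 234.393  161.3322   1.3071] kin [460.8843 233.1662 158.9879] in tool [67.3058 -0.3979 60.7537] in board rel peg [-1.1102  0.9614 56.6205] kin rel peg [-0.7145 -1.3442 55.373 ]
```

View pics/z6.png

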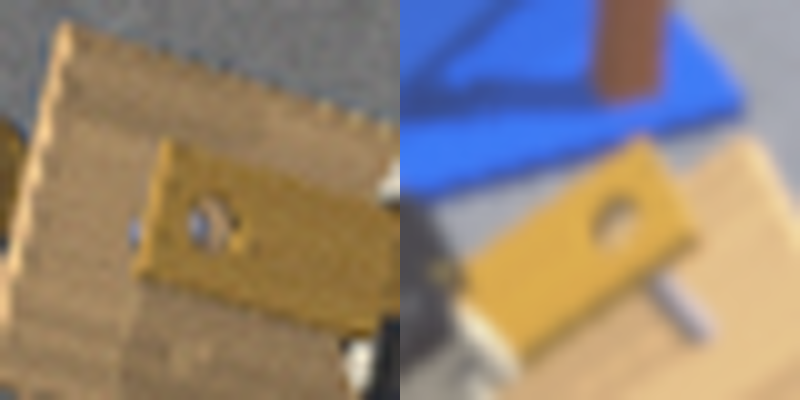

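The peg tip shows inside the hole at about (205,228) in the top panel, where an aligned peg would show. I'll lower along the board normal.

```bash
python3 -m creep '0.0007 -0.0004 0.0008 0 -0.0017 -0.001 0;0.0005 0.0028 -0.0041 0 0 0 0;0.0005 0.0028 -0.0041 0 0 0 0;0.0005 0.0028 -0.0041 0 0 0 0;0.0005 0.0028 -0.0041 0 0 0 0;0 0 0 0 0 0 0;0 0 0 0 0 0 0'; python3 -c "
from board import *
go(tcp(0),Mt); o=readout.get_obs(); print(Mb.T@o['contact_force'],Mb.T@(o['tool_pos']-tcp(0)),o['moment'])"
```

```text
time: 17.6
tool_pos: [446.3, 157.1, 156.0]
tcp_rot: [-3.139, -0.611, 1.38]
contact_force: [-0.5, 0.5, -3.7]
grip_width: 43.6
finger_force: 30.0
t 17.6 tcp [446.3 157.1 156. ] shift m [ 0.0041  0.0179 -0.0254] turn [-0.0009 -0.0016 -0.0003] F [-0.5  0.5 -3.7] grip 43.6 30.0 q [-0.15  0.42  2.03  0.85  0.87 -0.58]
[-0.5547 -1.809  -3.2665] [-0.6364 -0.4677 31.3393] [-0.6506  0.0203  0.0045]
```

```bash
python3 -m creep '0.001 0.0041 -0.0061 0 0 0 0;0.0008 0.0042 -0.0061 0 0 0 0;0.0008 0.0042 -0.0061 0 0 0 0;0.0003 0.0017 -0.0025 0 0 0 0;0 0 0 0 0 0 0;0 0 0 0 0 0 0'; cat > bchk.py <<'E'
from board import *
go(tcp(0),Mt); o=readout.get_obs(); print(Mb.T@o['contact_force'],Mb.T@(o['tool_pos']-tcp(0)),o['moment'])
E
python3 bchk.py
```

```text
time: 18.1
tool_pos: [449.3, 171.3, 135.4]
tcp_rot: [-3.14, -0.611, 1.38]
contact_force: [-0.3, -0.4, -3.4]
grip_width: 43.5
finger_force: 30.0
t 18.1 tcp [449.3 171.3 135.4] shift m [ 0.0011  0.0038 -0.0048] turn [-0.0008 -0.0013 -0.0002] F [-0.3 -0.4 -3.4] grip 43.5 30.0 q [-0.11  0.47  2.04  0.9   0.82 -0.62]
[-0.1875 -2.349  -2.5275] [-0.3705 -0.4745  6.1359] [-0.657   0.0394 -0.0256]
```

```bash
python3 -m creep '0.0002 0.0011 -0.0016 0 0 0 0;0.0002 0.0011 -0.0016 0 0 0 0;0 0 0 0 0 0 0;0 0 0 0 0 0 0'; python3 bchk.py;python3 -m creep '0.0002 0.0011 -0.0016 0 0 0 0;0 0 0 0 0 0 0;0 0 0 0 0 0 0'; python3 bchk.py
```

```text
time: 18.43
tool_pos: [449.9, 173.2, 132.5]
tcp_rot: [-3.141, -0.611, 1.38]
contact_force: [-0.7, -0.4, -3.3]
grip_width: 43.2
finger_force: 30.0
t 18.43 tcp [449.9 173.2 132.5] shift m [ 0.0006  0.0018 -0.0019] turn [-0.0006 -0.0005  0.0002] F [-0.7 -0.4 -3.3] grip 43.2 30.0 q [-0.11  0.47  2.04  0.91  0.81 -0.63]
[-0.641  -2.3604 -2.3837] [-0.2066 -0.4693  2.5898] [-0.642   0.0968  0.0191]
time: 18.68
tool_pos: [450.2, 174.1, 131.3]
tcp_rot: [3.141, -0.612, 1.38]
contact_force: [-1.6, -3.5, 3.9]
grip_width: 43.2
finger_force: 30.9
t 18.68 tcp [450.2 174.1 131.3] shift m [ 0.0002  0.0009 -0.0007] turn [-0.0006  0.0004  0.0004] F [-1.6 -3.5  3.9] grip 43.2 30.9 q [-0.11  0.48  2.04  0.91  0.81 -0.63]
[-0.8829 -0.8369  5.3426] [-0.003  -0.4124  1.0931] [-0.6865  0.1968  0.0451]
```

```bash
python3 -m creep '-0.0002 -0.0012 -0.0009 0 0 0 0;-0.0002 -0.0012 -0.0009 0 0 0 0;0 0 0 0 0 0 0;0 0 0 0 0 0 0'; python3 bchk.py; python3 -m creep '0 0 0 0 0 0 65;0 0 0 0 0 0 65;0 0 0 0 0 0 65;0 0 0 0 0 0 65;0 0 0 0 0 0 65;0 0 0 0 0 0 65'; python3 -m creep '-0.001 -0.0056 0.0082 0 0 0 65;-0.0022 -0.0112 0.0164 0 0 0 65;-0.0022 -0.0112 0.0164 0 0 0 65;-0.0022 -0.0112 0.0164 0 0 0 65;-0.0022 -0.0112 0.0164 0 0 0 65;-0.0022 -0.0112 0.0164 0 0 0 65;-0.0022 -0.0112 0.0164 0 0 0 65'; python3 -m creep '0 -0.04 0 0 0 0 65;0 -0.04 0 0 0 0 65;0 -0.04 0 0 0 0 65;0 -0.04 0 0 0 0 65;0 -0.04 0 0 0 0 65;0 0 0 0 0 0 65;0 0 0 0 0 0 65'
python3 - <<'E'
from board import *
snap('top','t7');snap('scene','s7')
t=cv2.imread('pics/t7_full.png');s=cv2.imread('pics/s7_full.png')
for n,im,f in(('top',t,'t1'),('scene',s,'s1')):
    hs=cv2.cvtColor(im,cv2.COLOR_BGR2HSV); m=((hs[:,:,1]>165)&(hs[:,:,0]>14)&(hs[:,:,0]<30)).astype(np.uint8)*255
    pc=proj(n,F+Mb@[0,-60,8])[0]; x,y=pc.astype(int); w=np.zeros_like(m); w[y-35:y+35,x-35:x+35]=m[y-35:y+35,x-35:x+35]
    cs=cv2.findContours(w,cv2.RETR_EXTERNAL,cv2.CHAIN_APPROX_NONE)[0]; c=max(cs,key=cv2.contourArea)
    box=cv2.boxPoints(cv2.minAreaRect(c)); o,d=ray(n,box); tt=((F+Mb[:,2]*8-o)@Mb[:,2])/(d@Mb[:,2]); P=(o+d*tt[:,None]-F)@Mb
    print(n,'area',cv2.contourArea(c),'box on board:',P.round(1).tolist(),'mean',P.mean(0).round(1))
    o,d=ray(n,c.reshape(-1,2)); tt=((F+Mb[:,2]*8-o)@Mb[:,2])/(d@Mb[:,2]); Q=((o+d*tt[:,None]-F)@Mb)[:,:2]; print(' minAreaRect on board',cv2.minAreaRect(Q.astype(np.float32)))
c=lambda im,x,y,w,h:cv2.resize(im[y:y+h,x:x+w],(400,400),interpolation=cv2.INTER_CUBIC)
cv2.imwrite('pics/z7.png',np.hstack([c(t,190,120,120,120),c(s,270,160,120,120)]))
E
```

```text
time: 19.02
tool_pos: [450.2, 172.0, 129.8]
tcp_rot: [3.141, -0.613, 1.38]
contact_force: [-1.3, -2.1, 5.7]
grip_width: 43.5
finger_force: 30.8
t 19.02 tcp [450.2 172.  129.8] shift m [0.0002 0.003  0.0008] turn [-0.0017  0.001   0.0006] F [-1.3 -2.1  5.7] grip 43.5 30.8 q [-0.11  0.48  2.04  0.92  0.81 -0.64]
[-0.9234  1.3926  5.9774] [ 0.3787 -2.9335  1.0737] [-0.1539  0.0499  0.0273]
time: 19.52
tool_pos: [444.2, 173.1, 129.7]
tcp_rot: [-3.13, -0.614, 1.381]
contact_force: [-26.8, -14.6, 28.7]
grip_width: 59.9
finger_force: 17.2
time: 20.1
tool_pos: [435.4, 98.7, 236.7]
tcp_rot: [-3.141, -0.612, 1.38]
contact_force: [0.0, 0.2, 0.3]
grip_width: 59.6
finger_force: 0.0
time: 20.68
tool_pos: [435.8, -102.7, 235.5]
tcp_rot: [-3.141, -0.612, 1.376]
contact_force: [0.6, -0.8, 0.0]
grip_width: 59.4
finger_force: 0.0
top area 0.0 box on board: [[2.7, -144.6, 8.0], [2.7, -144.6, 8.0], [2.7, -144.6, 8.0], [2.7, -144.6, 8.0]] mean [   2.7 -144.6    8. ]
 minAreaRect on board ((2.6664681434631348, -144.6238555908203), (0.0, 0.0), 0.0)Traceback (most recent call last):
  File "<stdin>", line 7, in <module>
ValueError: max() iterable argument is empty
```

A force showed up on the tool while the fingers opened, so I need to check the plate. The mask was too strict, so I'll calibrate it on the earlier plate pixels.

```bash
cat > pl.py <<'E'
from board import *
def ex(tag):
  for n,k in(('top','t'),('scene','s')):
    im=cv2.imread(f'pics/{k}{tag}_full.png'); ref=cv2.imread(f'pics/{k}1_full.png')
    # sample on the board face, rows y from +35 to -150 up->down, cols x -55..55
    xs=np.arange(-60,61,3.);ys=np.arange(40,-141,-3.)
    G=np.array([[x,y,8] for y in ys for x in xs]); p=proj(n,F+G@Mb.T).astype(np.float32)
    w=lambda a:cv2.remap(a,p[:,0].reshape(len(ys),-1),p[:,1].reshape(len(ys),-1),cv2.INTER_LINEAR)
    hs=cv2.cvtColor(w(im),cv2.COLOR_BGR2HSV).astype(int); d=np.abs(w(im).astype(int)-w(ref).astype(int)).sum(2)
    S=hs[:,:,1]; print(n,'sat: max',S.max(),'otsu',cv2.threshold(S.astype(np.uint8),0,255,cv2.THRESH_OTSU)[0])
    th=cv2.threshold(S.astype(np.uint8),0,255,cv2.THRESH_OTSU)[0]
    for r in range(0,len(ys),3): print(f'{ys[r]:5.0f}',''.join('#' if v>th else '.' for v in S[r]),' ',''.join('#' if v>45 else '.' for v in d[r]))
    m=((S>th)&(d>30)).astype(np.uint8); q=np.argwhere(cv2.morphologyEx(m,cv2.MORPH_OPEN,np.ones((3,3),np.uint8)))
    if len(q): print(' rect (x,y)',cv2.minAreaRect(np.c_[xs[q[:,1]],ys[q[:,0]]].astype(np.float32)))
ex(sys.argv[1])
E
python3 pl.py 7
```

```text
top sat: max 167 otsu 123.0
   40 .........................................   .........................................
   31 .........................................   .........................................
   22 .........................................   .........................................
   13 .............###############.............   .............#########..##...............
    4 .............###############.............   ............###############..............
   -5 .............#####......####.............   ............###..#.....####..............
  -14 .............#######....####.............   ...........#########....###..............
  -23 .............########...####.............   ............#########...###..............
  -32 .............###############.............   ............#######.#######..............
  -41 .............###############.............   ...........#####..#########..............
  -50 .............###############.............   ............###...#########..............
  -59 .............###############.............   ..........
[... 2217 characters left out ...]
........
  -86 .............#################...........   ..............#################..........
  -95 .............#################...........   ..............#################..........
 -104 .............#################...........   ..............#################..........
 -113 .............#################...........   ..............#################..........
 -122 .............#################...........   ..............#################..........
 -131 .............#################...........   ..............#################..........
 -140 .............#################...........   .............##################..........
 rect (x,y) ((3.0, -63.5), (153.0, 48.0), 90.0)
```

The plate hangs straight on the peg and flat on the board: angle 0°, top edge at +16 mm, hole resting on the peg. The force was the fingertips rubbing on the board as they opened. Last check: the knobs, tray and lock.

```bash
python3 - <<'E'
from slot import *
for k,n in(('t','top'),('s','scene')):
    a=cv2.imread(f'pics/{k}1_full.png').astype(int);b=cv2.imread(f'pics/{k}7_full.png').astype(int);d=np.abs(a-b).sum(2)
    for nm,P in(('a',[623,-330,35]),('b',[510,341,45]),('c',[683,9,35]),('tray',[755,-136,30])):
        x,y=proj(n,P)[0].astype(int); r=6 if nm!='tray' else 14; w=d[y-r:y+r,x-r:x+r]; print(n,nm,'median diff',np.median(w),'frac>90',(w>90).mean().round(2))
    c=cv2.imread(f'pics/{k}3_full.png').astype(int); x,y=proj(n,O+Ms[:,2]*55)[0].astype(int); w=np.abs(b-c).sum(2)[y-14:y+14,x-12:x+12]; print(n,'lock vs after insert',np.median(w),(w>90).mean().round(2))
E
```

```text
slot axes
 [[ 0.9907  0.1357  0.    ]
 [-0.1175  0.858   0.5   ]
 [ 0.0679 -0.4954  0.866 ]]
top a median diff 13.0 frac>90 0.0
top b median diff 14.0 frac>90 0.0
top c median diff 15.0 frac>90 0.04
top tray median diff 16.0 frac>90 0.0
top lock vs after insert 7.0 0.0
scene a median diff 8.0 frac>90 0.0
scene b median diff 7.0 frac>90 0.0
scene c median diff 7.0 frac>90 0.0
scene tray median diff 9.0 frac>90 0.0
scene lock vs after insert 4.0 0.0
```

```bash
python3 -c "
from plant import order
print(order.close_job())"
```

```text
the job is handed in; nothing more can be done
None
```

The job is handed in after about 21 s of robot time: the lock case is in the slot, the plate hangs straight and flat on the peg, and the knobs and tray show no movement. The lock's top sat 2–3 mm higher than I computed, but it was level and stayed rigid under pushes of up to 32 N, so I judged it fully home.

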